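# Drop the used vial through the lever-lidded discard bin

### The job

A used amber vial lies on the bin's chute, held back by the closed lid. Press the bin's lever down with the fingertips until the lid stands wide open and the vial rolls in, then ease the lever back up so that the lid comes down gently, without slamming, until it is fully shut. Touch nothing but the lever (never the lid or the vial), leave everything else where it stands, and finish with the hand clear.

Things in the scene. Friction and masses are not known exactly. Their poses are not given: they have to be found in the camera images.
- bin: white discard bin, box 120 x 108 mm, rim 106 mm high, fixed to the counter on a round foot. Origin: middle of the foot, on the counter; x runs from the lever side (facing the robot) to the chute side, z up. The chute, 94 mm wide, slopes into the mouth from x = 145 mm, its top 153 mm high. Two brackets 93 mm high at x = -60 to -84, y = +-17 to +-35 mm carry the lever
- lever_pad (a point): centre of the top of the lever's grey pad, 40 (bin x) x 50 (bin y) x 6 mm; at rest 95 mm above the counter at bin x = -190, y = 0, sloping 11 degrees. The lever turns about a level axis at bin x = -78, z = 70 mm. Fully pressed, the pad is 44 mm lower, some 5 mm nearer the bin at most, and slopes 11 degrees the other way; nothing is under it
- lever (a joint): angle of the lever: 0 at rest (up), grows as it is pressed down, hard stop at 0.4 rad. Pressing takes about 2 to 6 N. A spring and the lid's weight bring it back up
- lid (a joint): angle of the lid, always 2.25 times the lever's: 0 shut, 0.9 rad wide open (above 0.75 counts as wide open; the vial passes from about 0.4). Let go, it slams shut in about a fifth of a second; let back evenly over two seconds or more it closes gently
- lid_edge (a point): middle of the top edge of the upturned lip at the steel lid's free edge. The lid, 116 x 108 mm, is hinged at bin x = -58, z = 108 mm; shut, its lip stands at bin x = 58 mm and is 140 mm high; open, this edge is some 90 mm higher, the lid leaning away from the lever
- vial: used amber vial with white cap, 30 mm diameter, 66 mm long, lying across the chute against the lid's lip; origin at its centre, which is 127 mm above the counter at the start and less than 75 mm above it in the bin
- vial_standing: upright capped amber vial, 30 mm diameter, 66 mm tall, beside the bin. To be left alone; origin in the middle of its underside
- pill_cup: small white pill cup, 38 mm across, 32 mm tall, beside the lever. To be left alone; origin in the middle of its underside
- tweezers: stainless tweezers lying flat, 135 mm long, 6 mm thick; origin at the underside near mid-length, x along them. To be left alone
- counting_tray: teal counting tray, 150 x 210 x 20 mm. To be left alone; origin in the middle of its underside
- stock_bottle: white stock jar, 56 mm diameter, 105 mm tall. To be left alone; origin in the middle of its underside
- spatula: counter spatula lying flat, 190 mm long, x along it. To be left alone; origin in the middle of its underside

How it is judged (in metres and radians):
On the way:
1. the lever is held down by the fingers, the lid wide open and the vial fallen into the bin (value of joint lid above 0.75 rad and contact force between the fingers and lever above 0.3 N and z of vial in the frame of bin below 0.075 m and x of vial in the frame of bin between -0.06 and 0.06 m and y of vial in the frame of bin between -0.054 and 0.054 m), for 0.2 s.
At the end, for the whole second after the job is handed in: the lid is shut (within 0.05 rad), the lever is up (within 0.03 rad), the vial lies still inside the bin (its centre inside the walls and under 75 mm) (value of joint lid below 0.05 rad and value of joint lever below 0.03 rad and linear speed of vial below 0.05 m/s and z of vial in the frame of bin below 0.075 m and x of vial in the frame of bin between -0.06 and 0.06 m and y of vial in the frame of bin between -0.054 and 0.054 m); the robot touches nothing.
It fails at once if the lid slams: it comes down the last part of its way faster than 3 rad/s (velocity of joint lid below -3 rad/s and value of joint lid below 0.5 rad).
It fails at once if the robot touches the lid (contact force between any of the fingers, the arm and lid above 0.3 N).
It fails at once if the robot touches the vial (contact force between any of the fingers, the arm and vial above 0.1 N).
It fails at once if the vial is lifted off the chute (height (world z) of vial above 0.17 m).
It fails at once if a bystander is moved by more than 15 mm, or lifted (distance of any of vial_standing, pill_cup, tweezers, counting_tray, stock_bottle, spatula from where it was at the start of the episode above 0.015 m).
It also fails if it takes over 38 s, if anything falls off the work surface, if the arm or the gripper's body presses on something with over 40 N, if the wrist force passes 120 N, or if a joint passes its speed limit or range.

### The arm

A 6-joint arm with a two-finger parallel gripper is mounted at the origin on the work surface. World frame = base frame: x ahead of the robot, y to its left, z up, the work surface at z = 0. Lengths are in mm, angles in rad, forces in N, time in s.
With the tool pointing down it reaches from about 350 to 875 mm from the base axis. Payload 4.2 kg.
Tool frame: the origin (TCP) lies at the very end of the fingers, on their centre line; the grasp point (between the pads) lies 19 mm behind it; z points along the fingers, y is the line along which they close (so a half turn about z gives the same grasp; the last joint's range is limited). The gripper opens to 85 mm and grips with 20 to 120 N. Pads are 22 mm wide; open, the fingers measure 114 mm over their backs; the gripper's body (76 mm by 85 mm) begins 54 mm behind the grasp point. The pads swing forward as they close: fully open they stand 13 mm farther back than shut.
Start: joints at [1.519, 0.385, 0.008, 0, -1.194, -0.259], TCP at [191.105, 595.045, 231.312] pointing down, gripper open.
Joint ranges: [-3.14, 3.14], [-1.21, 2.06], [-1.07, 1.41], [-3.16, 2.05], [-2.99, -0.16], [-3.1, 3.1]. Speed limits (rad/s): [2.79, 2.79, 3.14, 3.14, 3.14, 3.14].

### API

Orientations are given as a unit quaternion [x, y, z, w].
In Python, from bench import arm, optics gives the robot as it stands. The module is installed in compiled form; this text tells all that it offers.
- The arm moves only by the tool step_arm, never from a script. Its argument "motion" is a list of rows, each an object with "dr": the turn, a rotation vector about the tool's x, y, z in units of 8 degrees (1.0 is 8 degrees), a list of three; "slide": the shift along the tool's x, y, z in mm, a list of three; "jaw": the finger opening in mm, from 0 to 85.4. A call has exactly 8 rows; each row is the pose to reach, as a shift and turn from the pose commanded when the call began, along the tool's axes at that moment; what a row does not reach only later rows make up. A row lasts 1/8 s, in which the tool goes at most 62.5 mm and 10.7 degrees, less where a joint would pass 70% of its speed; a pose out of reach is approached as far as the arm can. A call with a gripper value outside its range is refused whole. The fingers move at their own pace and stop on an object; the grip force is fixed at half the most. Time passes only in rows, so rows that repeat a pose let the fingers close, or fill a call up. It gives the time, the measured TCP pose, the force, the opening and the grip force at its end, in the units of the state.
- arm.read_state(): the state, without advancing time (a new reading comes with each control period).
- optics.get_image(name): name is "side" or "top"; returns the picture (384x512x3 uint8, blue, green, red); there is no depth.
- optics.camera_info(name): a dict with "camera_matrix" (3x3 intrinsics, pixels), "view" (4x4, takes a point from world to camera coordinates). Camera axes: x right, y up, looking along -z (the intrinsics and any distortion apply to the point x, -y, -z); pixel columns grow to the right and rows downward; lengths in mm; the calibration is good to about 2 mm. A picture is of the moment at which its call begins. camera_info takes no time and is no camera call.
- arm.job_done(): hands the job in; it is judged then, once.
The state is a dict: "clock": time; "joints": joint angles; "joint_vel": joint speeds; "joint_efforts": joint torques, N m; "position": TCP position; "ee_rot": TCP orientation; "contact_force": force on the tool from outside, world axes, zero at the start; "wrist_torque": the same for the moment, N m; "gripper_width": finger opening in mm; "grasp_force": force on a finger pad.
Only numpy, scipy, OpenCV 4.12 (cv2) and the standard library are available. Lean on these libraries where they do the work, as an engineer would, in place of code of your own. Each camera call takes 0.05 s, during which the arm holds its last target. There are 200 camera calls.

## Working session

There is one attempt and no reset: what is moved stays moved. The work goes in short steps, Python scripts to look and compute and a tool call to move; the robot and the scene stay as the last step left them, time stands still between calls to the robot, and variables do not carry over. Pictures are saved under pics/ and viewed, at most 10 in all, crops included, and the job is handed in when it is done.

Besides the shell and the picture viewer there is one more tool, called as name(argument=value, ...) on one line, values as JSON. step_arm: Moves the arm, as the interface text tells. Its arguments: {"type":"object","properties":{"motion":{"type":"array","items":{"type":"object","properties":{"dr":{"type":"array","items":{"type":"number"}},"slide":{"type":"array","items":{"type":"number"}},"jaw":{"type":"number"}}}}},"required":["motion"]}

```bash
mkdir -p pics
python3 - <<'E'
from bench import arm, optics
import cv2,numpy as np
np.set_printoptions(precision=4,suppress=True)
for n in("top","side"):
    cv2.imwrite(f"pics/{n}0.png",optics.get_image(n)); c=optics.camera_info(n); print(c)
s=arm.read_state(); print(s["clock"],s["position"],s["ee_rot"],s["contact_force"],s["gripper_width"])
E
```

```text
{'camera_matrix': array([[387.2577,   0.    , 255.7791],
       [  0.    , 387.2577, 196.2922],
       [  0.    ,   0.    ,   1.    ]]), 'view': array([[   -0.0296,    -0.9996,     0.0025,    11.3294],
       [    0.994 ,    -0.0292,     0.1054,  -601.8028],
       [   -0.1052,     0.0057,     0.9944, -1178.5257],
       [    0.    ,     0.    ,     0.    ,     1.    ]])}
{'camera_matrix': array([[429.6183,   0.    , 250.8094],
       [  0.    , 429.6183, 199.3718],
       [  0.    ,   0.    ,   1.    ]]), 'view': array([[    0.9326,    -0.3608,     0.0038,  -543.5793],
       [    0.2069,     0.5432,     0.8137,  -213.8572],
       [   -0.2956,    -0.7581,     0.5812, -1086.4677],
       [    0.    ,     0.    ,     0.    ,     1.    ]])}
0.1 [190.9469 594.5715 230.3307] [ 0.9879 -0.1548 -0.0001  0.001 ] [0.7453 0.9496 0.124 ] 85.26652409661096
```

View pics/top0.png

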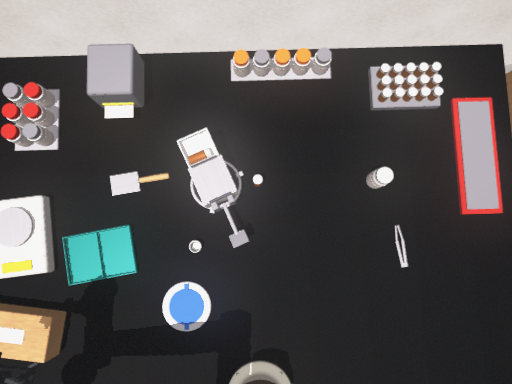

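View pics/side0.png

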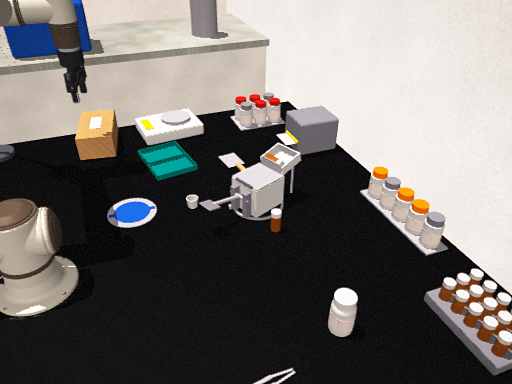

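The top view shows the grey pad at about (238,239), the lid at about (212,180), the pill cup at (195,246), and the standing vial at (257,179). In the side view the pad is at about (209,205). Next I'll measure by colour mask and rays.

```bash
cat > h.py <<'E'
import cv2,numpy as np
from bench import arm,optics
def ray(n,uv):
    c=optics.camera_info(n);K=c["camera_matrix"];V=c["view"];R=V[:3,:3]
    p=np.linalg.inv(K)@[uv[0],uv[1],1]; d=R.T@[p[0],-p[1],-p[2]]
    return -R.T@V[:3,3], d/np.linalg.norm(d)
def onz(n,uv,z):
    o,d=ray(n,uv); return o+d*(z-o[2])/d[2]
def two(a,b):
    (o,d),(q,e)=ray("top",a),ray("side",b)
    t=np.linalg.lstsq(np.c_[d,-e],q-o,rcond=None)[0]; A,B=o+d*t[0],q+e*t[1]
    return (A+B)/2,np.linalg.norm(A-B)
def pix(n,P):
    c=optics.camera_info(n);p=(c["view"]@np.r_[P,1])[:3]; q=c["camera_matrix"]@[p[0],-p[1],-p[2]]
    return q[:2]/q[2]
E
python3 - <<'E'
from h import *
t=cv2.imread("pics/top0.png");s=cv2.imread("pics/side0.png")
a=cv2.resize(t[120:270,165:285],None,fx=4,fy=4,interpolation=cv2.INTER_CUBIC)
b=cv2.resize(s[140:240,180:310],None,fx=4,fy=4,interpolation=cv2.INTER_CUBIC)
o=np.zeros((600,800,3),np.uint8);o[:,:480]=a;o[:400,480:]=b[:,:320]
cv2.imwrite("pics/crop.png",o)
for n,im,(x0,y0,x1,y1) in(("top",t,(225,228,252,252)),("side",s,(196,196,222,214))):
    m=np.zeros(im.shape[:2],np.uint8);g=cv2.cvtColor(im,cv2.COLOR_BGR2GRAY);m[y0:y1,x0:x1]=g[y0:y1,x0:x1]>60
    m=cv2.morphologyEx(m,cv2.MORPH_OPEN,np.ones((7,7) if n=="top" else (5,5)))
    cs=max(cv2.findContours(m,0,2)[0],key=cv2.contourArea);print(n,cv2.minAreaRect(cs),cs.reshape(-1,2).mean(0),cv2.contourArea(cs))
E
```

```text
top ((238.5, 238.5), (15.0, 17.0), 90.0) [238.86956522 239.43478261] 213.5
side ((210.0, 204.5), (9.0, 16.0), 90.0) [209.30769231 204.53846154] 123.5
```

View pics/crop.png

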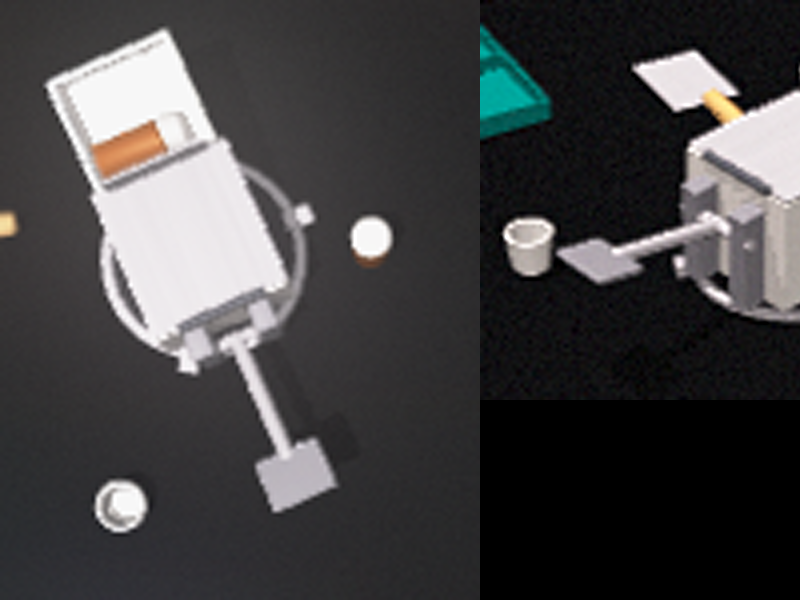

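The crop shows the pad centre at top (238.7,238.4) and side (209.7,204.7), with the lever running toward top (224,206). The pill cup is at top (195,246). Now position and heading.

Run:
```python
from h import *
np.set_printoptions(precision=3,suppress=True)
T=lambda x,y:(x/4+164.6,y/4+119.6)
P=onz("top",T(296,475),95);print("pad",P,two(T(296,475),(209.7,204.7)))
# lip ends (z~138), hinge ends (z~112), brackets
L=[onz("top",T(*p),138) for p in((104,190),(213,144))]
H=[onz("top",T(*p),110) for p in((178,330),(275,292))]
ml,mh=sum(L)/2,sum(H)/2
for v in(ml-P,mh-P,ml-mh):print("yaw",np.arctan2(v[1],v[0]),np.hypot(*v[:2]))
for v in (L[0]-L[1],H[0]-H[1]): print("across",np.arctan2(v[1],v[0])-np.pi/2,np.linalg.norm(v))
print("cup",onz("top",T(122,503),32)," vial",onz("top",T(372,237),66))
s=arm.read_state();from scipy.spatial.transform import Rotation as R
print(R.from_quat(s["ee_rot"]).as_matrix())
```

```text
pad [472.916  47.876  95.   ] (array([474.736,  47.515,  91.852]), np.float64(3.778004758781062))
yaw 0.3890571853021338 241.1258794804556
yaw 0.37229482381677564 129.41996128305075
yaw 0.40847117070102434 111.74515764416385
across 0.3779352889588523 84.8209036835405
across 0.34713524228450465 75.86961432246527
cup [455.356 185.031  32.   ]  vial [651.582 -13.356  66.   ]
[[ 0.952 -0.306 -0.   ]
 [-0.306 -0.952 -0.002]
 [ 0.     0.002 -1.   ]]
```

step_arm(motion=[{"slide":[15,15,0],"dr":[0,0,0],"jaw":0},{"slide":[45,45,0],"dr":[0,0,0],"jaw":0},{"slide":[80,80,0],"dr":[0,0,0],"jaw":0},{"slide":[115,115,0],"dr":[0,0,0],"jaw":0},{"slide":[150,150,0],"dr":[0,0,0],"jaw":0},{"slide":[185,185,0],"dr":[0,0,0],"jaw":0},{"slide":[220,220,0],"dr":[0,0,0],"jaw":0},{"slide":[250,250,0],"dr":[0,0,0],"jaw":0}])

```text
clock: 1.1
position: [352.9, 278.7, 231.1]
ee_rot: [0.988, -0.155, -0.0, 0.0]
contact_force: [-0.1, -0.2, 0.3]
gripper_width: -0.3
grasp_force: 0.0
```

step_arm(motion=[{"slide":[30,30,0],"dr":[0,0,-0.5],"jaw":0},{"slide":[60,60,5],"dr":[0,0,-1.2],"jaw":0},{"slide":[90,90,15],"dr":[0,0,-2],"jaw":0},{"slide":[120,120,30],"dr":[0,0,-2.8],"jaw":0},{"slide":[145,145,45],"dr":[0,0,-3.6],"jaw":0},{"slide":[168,168,60],"dr":[0,0,-4.3],"jaw":0},{"slide":[181,180,75],"dr":[0,0,-4.8],"jaw":0},{"slide":[186,184,80],"dr":[0,0,-5],"jaw":0}])

```text
clock: 2.1
position: [472.9, 47.2, 149.9]
ee_rot: [0.981, 0.192, -0.001, 0.0]
contact_force: [0.2, 0.6, 1.0]
gripper_width: -0.1
grasp_force: 0.0
```

Run:
```python
from h import *
t=optics.get_image("top");s=optics.get_image("side")
print(arm.read_state()["position"],pix("top",[472.9,47.2,149.9]),pix("side",[472.9,47.2,149.9]))
o=np.zeros((600,800,3),np.uint8);o[:,:480]=cv2.resize(t[120:270,165:285],None,fx=4,fy=4);o[:,480:]=cv2.resize(s[110:260,180:260],None,fx=4,fy=4)
cv2.imwrite("pics/c2.png",o)
```

```text
[473.04722472  47.66436654 150.26641115] [238.02364937 238.40061527] [207.29440203 187.82130118]
```

View pics/c2.png

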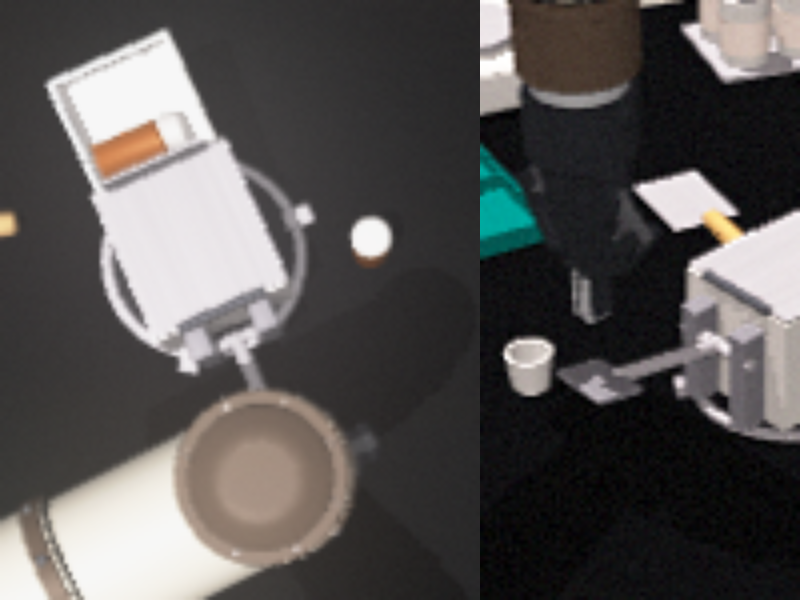

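The fingertips show at side (207.5,189), right above the pad. Descending and starting the press.

step_arm(motion=[{"slide":[0,0,10],"dr":[0,0,0],"jaw":0},{"slide":[0,0,25],"dr":[0,0,0],"jaw":0},{"slide":[0,0,38],"dr":[0,0,0],"jaw":0},{"slide":[0,0,45],"dr":[0,0,0],"jaw":0},{"slide":[0,0,49],"dr":[0,0,0],"jaw":0},{"slide":[0,0,52],"dr":[0,0,0],"jaw":0},{"slide":[0,0,55],"dr":[0,0,0],"jaw":0},{"slide":[0,0,58],"dr":[0,0,0],"jaw":0}])

```text
clock: 3.2
position: [473.2, 48.3, 93.5]
ee_rot: [0.981, 0.192, -0.0, 0.0]
contact_force: [-2.1, -0.5, 3.6]
gripper_width: -0.1
grasp_force: 1.6
```

step_arm(motion=[{"slide":[0,0,3],"dr":[0,0,0],"jaw":0},{"slide":[0,0,6],"dr":[0,0,0],"jaw":0},{"slide":[0,0,9],"dr":[0,0,0],"jaw":0},{"slide":[0,0,12],"dr":[0,0,0],"jaw":0},{"slide":[0,0,15],"dr":[0,0,0],"jaw":0},{"slide":[0,0,18],"dr":[0,0,0],"jaw":0},{"slide":[0,0,21],"dr":[0,0,0],"jaw":0},{"slide":[0,0,24],"dr":[0,0,0],"jaw":0}])

```text
clock: 4.2
position: [473.3, 48.4, 69.1]
ee_rot: [0.981, 0.192, -0.0, 0.0]
contact_force: [-2.7, -0.8, 3.7]
gripper_width: -0.0
grasp_force: 2.1
```

step_arm(motion=[{"slide":[0,0,3],"dr":[0,0,0],"jaw":0},{"slide":[0,0,6],"dr":[0,0,0],"jaw":0},{"slide":[0,0,9],"dr":[0,0,0],"jaw":0},{"slide":[0,0,11],"dr":[0,0,0],"jaw":0},{"slide":[0,0,13],"dr":[0,0,0],"jaw":0},{"slide":[0,0,14],"dr":[0,0,0],"jaw":0},{"slide":[0,0,14],"dr":[0,0,0],"jaw":0},{"slide":[0,0,14],"dr":[0,0,0],"jaw":0}])

```text
clock: 5.2
position: [474.1, 48.8, 55.5]
ee_rot: [0.981, 0.193, 0.001, -0.0]
contact_force: [-0.9, -0.6, 3.9]
gripper_width: 0.0
grasp_force: 1.9
```

Run:
```python
from h import *
t=optics.get_image("top");s=optics.get_image("side")
r=arm.read_state();print(r["position"],r["contact_force"])
o=np.zeros((600,800,3),np.uint8);o[:,:400]=cv2.resize(t[120:270,165:265],None,fx=4,fy=4);o[:,400:]=cv2.resize(s[110:260,200:300],None,fx=4,fy=4)
cv2.imwrite("pics/c3.png",o)
```

```text
[474.06560149  48.7484716   55.57667484] [0.5823394  0.14215904 4.2092413 ]
```

View pics/c3.png

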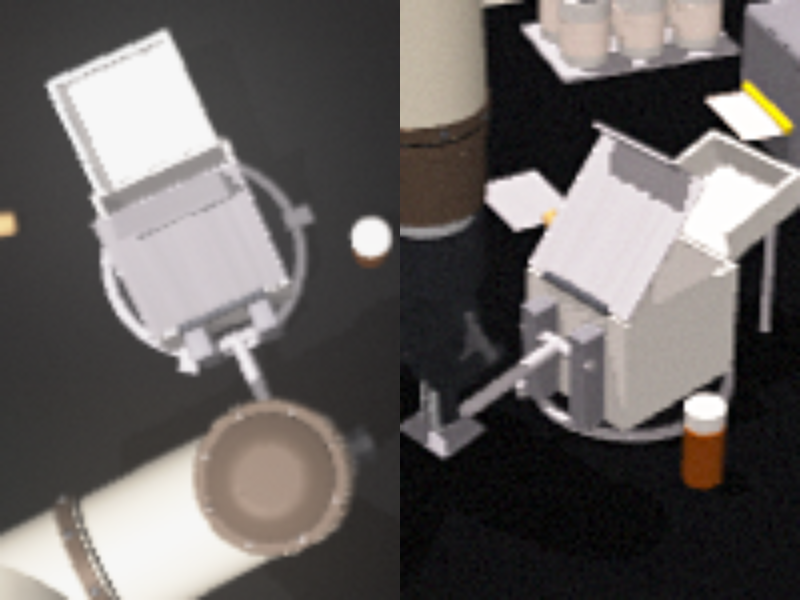

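The vial has gone from the chute, and the lid's top edge sits at about side (262,147). Checking the lid angle against that.

Run:
```python
from h import *
c,s=np.cos(.385),np.sin(.385);o=np.array([473.5+190*c,47.7+190*s])
for f in(.6,.7,.75,.8,.85,.9):
    x=-58+116*np.cos(f)-32*np.sin(f);z=108+116*np.sin(f)+32*np.cos(f)
    q=[pix("side",[*(o+[c*x-s*y,s*x+c*y]),z]) for y in(47,-47)]
    print(f,[((u-200)*4+400,(v-110)*4) for u,v in q])
```

```text
0.6 [(np.float64(606.165719861651), np.float64(123.72841959277321)), (np.float64(695.7951381273049), np.float64(168.86185956112547))]
0.7 [(np.float64(596.8792154122779), np.float64(119.09640368207272)), (np.float64(686.7880019858526), np.float64(164.37252853268808))]
0.75 [(np.float64(591.9260077428353), np.float64(117.30871232616516)), (np.float64(681.9570306902785), np.float64(162.67856393335376))]
0.8 [(np.float64(586.7803336652833), np.float64(115.88507095333432)), (np.float64(676.9212397705205), np.float64(161.363742257225))]
0.85 [(np.float64(581.4538143605138), np.float64(114.83329581971805)), (np.float64(671.6917567115493), np.float64(160.4359576401397))]
0.9 [(np.float64(575.95885442012), np.float64(114.16027612321568)), (np.float64(666.2805351054712), np.float64(159.90213256924937))]
```

The edge looks nearer 0.65–0.7 rad, so I'll press a little further toward the stop and watch the force.

step_arm(motion=[{"slide":[0,0,0.5],"dr":[0,0,0],"jaw":0},{"slide":[0,0,1],"dr":[0,0,0],"jaw":0},{"slide":[0,0,1.5],"dr":[0,0,0],"jaw":0},{"slide":[0,0,2],"dr":[0,0,0],"jaw":0},{"slide":[0,0,2.5],"dr":[0,0,0],"jaw":0},{"slide":[0,0,3],"dr":[0,0,0],"jaw":0},{"slide":[0,0,3],"dr":[0,0,0],"jaw":0},{"slide":[0,0,3],"dr":[0,0,0],"jaw":0}])

```text
clock: 6.3
position: [473.8, 48.7, 52.4]
ee_rot: [0.981, 0.193, 0.0, -0.0]
contact_force: [3.4, 0.8, 4.6]
gripper_width: 0.0
grasp_force: 1.8
```

step_arm(motion=[{"slide":[0,0,0.5],"dr":[0,0,0],"jaw":0},{"slide":[0,0,1],"dr":[0,0,0],"jaw":0},{"slide":[0,0,1.5],"dr":[0,0,0],"jaw":0},{"slide":[0,0,2],"dr":[0,0,0],"jaw":0},{"slide":[0,0,2.5],"dr":[0,0,0],"jaw":0},{"slide":[0,0,2.5],"dr":[0,0,0],"jaw":0},{"slide":[0,0,2.5],"dr":[0,0,0],"jaw":0},{"slide":[0,0,2.5],"dr":[0,0,0],"jaw":0}])

```text
clock: 7.3
position: [473.7, 48.6, 51.0]
ee_rot: [0.981, 0.193, 0.0, 0.0]
contact_force: [-1.3, 1.0, 13.6]
gripper_width: -0.2
grasp_force: 6.8
```

Run:
```python
from h import *
t=optics.get_image("top");s=optics.get_image("side")
r=arm.read_state();print(r["position"],r["contact_force"])
o=np.zeros((600,800,3),np.uint8);o[:,:400]=cv2.resize(t[120:270,165:265],None,fx=4,fy=4);o[:,400:]=cv2.resize(s[110:260,200:300],None,fx=4,fy=4)
cv2.imwrite("pics/c4.png",o)
```

```text
[473.74511079  48.61935441  51.04836056] [-0.84534632  0.8766447  14.00909393]
```

View pics/c4.png

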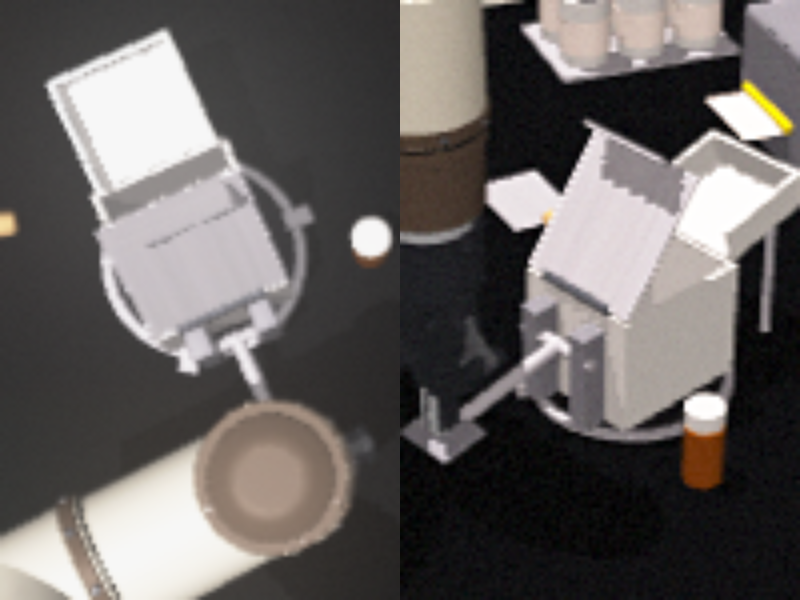

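The force jumped to 14 N, so the lever is at its stop with the lid wide open and the vial inside the bin. Easing up at 10 mm/s.

step_arm(motion=[{"slide":[0,0,-1],"dr":[0,0,0],"jaw":0},{"slide":[0,0,-2],"dr":[0,0,0],"jaw":0},{"slide":[0,0,-3],"dr":[0,0,0],"jaw":0},{"slide":[0,0,-4.2],"dr":[0,0,0],"jaw":0},{"slide":[0,0,-5.4],"dr":[0,0,0],"jaw":0},{"slide":[0,0,-6.6],"dr":[0,0,0],"jaw":0},{"slide":[0,0,-7.8],"dr":[0,0,0],"jaw":0},{"slide":[0,0,-9],"dr":[0,0,0],"jaw":0}])

```text
clock: 8.4
position: [472.8, 48.2, 58.6]
ee_rot: [0.981, 0.192, -0.001, 0.0]
contact_force: [-0.4, 0.1, 2.2]
gripper_width: -0.2
grasp_force: 1.8
```

step_arm(motion=[{"slide":[0,0,-1.25],"dr":[0,0,0],"jaw":0},{"slide":[0,0,-2.5],"dr":[0,0,0],"jaw":0},{"slide":[0,0,-3.75],"dr":[0,0,0],"jaw":0},{"slide":[0,0,-5],"dr":[0,0,0],"jaw":0},{"slide":[0,0,-6.25],"dr":[0,0,0],"jaw":0},{"slide":[0,0,-7.5],"dr":[0,0,0],"jaw":0},{"slide":[0,0,-8.75],"dr":[0,0,0],"jaw":0},{"slide":[0,0,-10],"dr":[0,0,0],"jaw":0}])

```text
clock: 9.4
position: [473.3, 48.3, 68.8]
ee_rot: [0.981, 0.192, -0.0, 0.0]
contact_force: [-2.9, -1.3, 2.8]
gripper_width: 0.1
grasp_force: 1.8
```

step_arm(motion=[{"slide":[0,0,-1.25],"dr":[0,0,0],"jaw":0},{"slide":[0,0,-2.5],"dr":[0,0,0],"jaw":0},{"slide":[0,0,-3.75],"dr":[0,0,0],"jaw":0},{"slide":[0,0,-5],"dr":[0,0,0],"jaw":0},{"slide":[0,0,-6.25],"dr":[0,0,0],"jaw":0},{"slide":[0,0,-7.5],"dr":[0,0,0],"jaw":0},{"slide":[0,0,-8.75],"dr":[0,0,0],"jaw":0},{"slide":[0,0,-10],"dr":[0,0,0],"jaw":0}])

```text
clock: 10.4
position: [473.9, 48.6, 79.0]
ee_rot: [0.981, 0.193, 0.0, -0.0]
contact_force: [-1.2, -0.9, 2.8]
gripper_width: -0.1
grasp_force: 1.5
```

step_arm(motion=[{"slide":[0,0,-1.25],"dr":[0,0,0],"jaw":0},{"slide":[0,0,-2.5],"dr":[0,0,0],"jaw":0},{"slide":[0,0,-3.75],"dr":[0,0,0],"jaw":0},{"slide":[0,0,-5],"dr":[0,0,0],"jaw":0},{"slide":[0,0,-6.25],"dr":[0,0,0],"jaw":0},{"slide":[0,0,-7.5],"dr":[0,0,0],"jaw":0},{"slide":[0,0,-8.75],"dr":[0,0,0],"jaw":0},{"slide":[0,0,-10],"dr":[0,0,0],"jaw":0}])

```text
clock: 11.4
position: [474.2, 48.9, 89.1]
ee_rot: [0.981, 0.193, 0.001, -0.0]
contact_force: [2.5, 0.8, 2.9]
gripper_width: 0.1
grasp_force: 1.4
```

step_arm(motion=[{"slide":[0,0,-1.25],"dr":[0,0,0],"jaw":0},{"slide":[0,0,-2.5],"dr":[0,0,0],"jaw":0},{"slide":[0,0,-3.75],"dr":[0,0,0],"jaw":0},{"slide":[0,0,-5],"dr":[0,0,0],"jaw":0},{"slide":[0,0,-6.25],"dr":[0,0,0],"jaw":0},{"slide":[0,0,-7.5],"dr":[0,0,0],"jaw":0},{"slide":[0,0,-8.75],"dr":[0,0,0],"jaw":0},{"slide":[0,0,-10],"dr":[0,0,0],"jaw":0}])

```text
clock: 12.4
position: [471.7, 47.8, 98.1]
ee_rot: [0.981, 0.192, -0.002, 0.0]
contact_force: [-0.1, -1.2, -0.5]
gripper_width: 0.0
grasp_force: 0.0
```

Contact is gone near 97 mm, where the lever rests. Raising the hand clear.

step_arm(motion=[{"slide":[0,0,-2],"dr":[0,0,0],"jaw":0},{"slide":[0,0,-5],"dr":[0,0,0],"jaw":0},{"slide":[0,0,-15],"dr":[0,0,0],"jaw":0},{"slide":[0,0,-30],"dr":[0,0,0],"jaw":0},{"slide":[0,0,-45],"dr":[0,0,0],"jaw":0},{"slide":[0,0,-55],"dr":[0,0,0],"jaw":0},{"slide":[0,0,-60],"dr":[0,0,0],"jaw":0},{"slide":[0,0,-60],"dr":[0,0,0],"jaw":0}])

```text
clock: 13.4
position: [473.5, 48.5, 159.0]
ee_rot: [0.981, 0.192, 0.0, -0.0]
contact_force: [-0.0, -0.1, -0.1]
gripper_width: 0.4
grasp_force: 0.0
```

Run:
```python
from h import *
t=optics.get_image("top");s=optics.get_image("side")
r=arm.read_state();print(r["position"],r["contact_force"])
o=np.zeros((600,800,3),np.uint8);o[:,:400]=cv2.resize(t[120:270,165:265],None,fx=4,fy=4);o[:,400:]=cv2.resize(s[110:260,200:300],None,fx=4,fy=4)
cv2.imwrite("pics/c5.png",o)
```

```text
[473.18291271  48.38748264 158.40725774] [-0.7527838  -0.50403623  0.30686287]
```

View pics/c5.png

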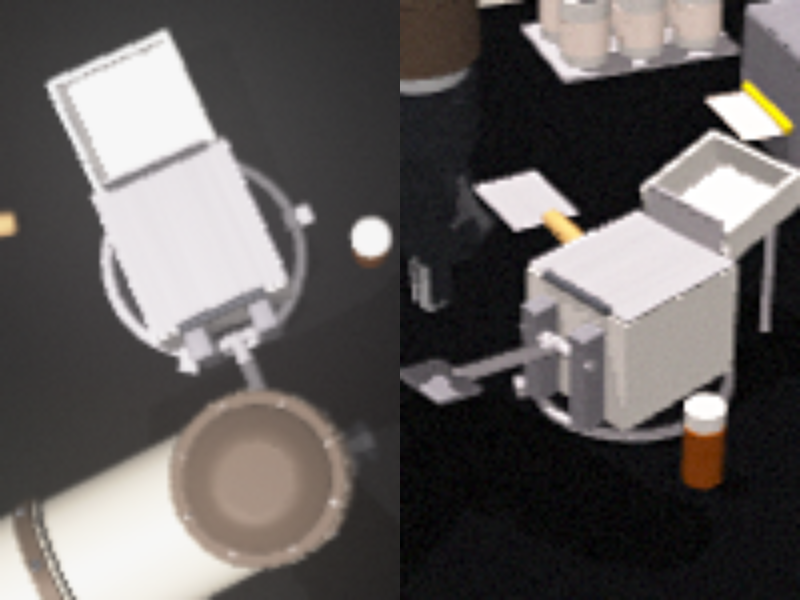

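The lid is shut with its lip at top (205,165), the chute is empty, the lever is up and the hand is clear.

```bash
python3 -c "
from bench import arm
print(arm.job_done())"
```

```text
the job is handed in; nothing more can be done
None
```

I pressed the lever to its stop and the vial dropped into the bin. I then eased the lever up over about 5 s until the lid was shut, raised the hand clear and handed the job in at about 13.5 s; no verdict came back.

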